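Set out the edge-finishing station

ROBOT

A 6-joint arm with a two-finger parallel gripper is mounted at the origin on a cart in front of the work surface, level with it; the furniture and walls round the work are solid. World frame = base frame: x ahead of the robot, y to its left, z up, the work surface at z = 0. Lengths are in m, angles in rad, forces in N, time in s.
With the tool pointing down it reaches from about 0.275 to 0.775 m from the base axis. Payload 14.6 kg.
Tool frame: the origin (TCP) lies between the finger pads; the fingertips stand 8 mm ahead of it and the grasp point (between the pads) lies 11 mm behind it; z points along the fingers, y is the line along which they close (so a half turn about z gives the same grasp; the last joint's range is limited). The gripper opens to 85 mm and grips with 20 to 120 N. Pads are 22 mm wide; open, the fingers measure 114 mm over their backs; the gripper's body (76 mm by 85 mm) begins 54 mm behind the grasp point. The pads swing forward as they close: fully open they stand 13 mm farther back than shut.
Start: joints at [1.032, 0.263, -0.048, 1.259, 0, 1.415], TCP at [0.197, 0.487, 0.239] pointing down, gripper open.
Joint ranges: [-2.65, 2.65], [-0.89, 1.7], [-1.18, 1.37], [-2.13, 2.11], [-1.35, 1.29], [-3.14, 3.14]. Speed limits (rad/s): [1.89, 1.89, 2.57, 2.79, 3.14, 3.14].

INTERFACE

Orientations are given as a unit quaternion [w, x, y, z].
In Python, from rig import sense, grab_frame, workorder gives the robot as it stands.
- The arm moves only by the shell command python3 -m pendant 'ROWS'. ROWS is JSON, a list that holds one entry, the list of rows, each a list of 7 numbers: the turn, a rotation vector about the tool's x, y, z in rad, then the shift along the tool's x, y, z in m, then the opening, from 0 (shut) to 1 (fully open). In form: [[[wx, wy, wz, x, y, z, gripper], ...]]. A call has 1 to 20 rows; each row is the pose to reach, as a shift and turn from the pose commanded when the call began, along the tool's axes at that moment; what a row does not reach only later rows make up. A row lasts 1/10 s, in which the tool goes at most 50 mm and 8.59 degrees, less where a joint would pass 70% of its speed; a pose out of reach is approached as far as the arm can. A call with a gripper value outside its range is refused whole. The fingers move at their own pace and stop on an object; the grip force is fixed at half the most. Time passes only in rows, so rows that repeat a pose let the fingers close. It gives the time, the measured TCP pose, the force, the opening and the grip force at its end, in the units of the state.
- sense(): the state, without advancing time (a new reading comes with each control period).
- grab_frame(name): name is "scene" or "side" or "wrist"; returns a dict with "image" (400x640x3 uint8, blue, green, red), "fx", "fy", "cx", "cy" (pixels), "cam_to_world" (4x4, takes a point from camera to world coordinates); the wrist camera has in their place "T_tool_cam" (4x4, takes a point from camera to tool coordinates, whose origin is the TCP and whose axes are the flange's). Camera axes: x right, y down, z forward; pixel columns grow to the right and rows downward; lengths in m; the calibration is good to about 2 mm. The wrist camera is an equidistant fisheye: a pixel r from the principal point sees the ray r / f radians off the axis. A picture is of the moment at which its call begins: read the wrist's pose just before it. There is no depth.
- workorder.hand_in(): hands the job in; it is judged then, once.
The state is a dict: "clock": time; "joint_pos": joint angles; "joint_velocities": joint speeds; "effort": joint torques, N m; "position": TCP position; "tool_rot": TCP orientation; "force": force on the tool from outside, world axes, zero at the start; "ft_torque": the same for the moment, N m; "opening": finger opening in m; "gripper_force": force on a finger pad.
Only numpy, scipy, OpenCV 4.12 (cv2) and the standard library are available. Lean on these libraries where they do the work, as an engineer would, in place of code of your own. Each camera call takes 0.05 s, during which the arm holds its last target. There are 200 camera calls.

TASK

Get the edge-finishing station ready: stand the black dye bottle in the bored block with the black leather tag and the brown dye bottle in the one with the brown tag so that they cannot tip over when opened, lay the beeswax puck flat in the recess of the round dish and lay the wooden edge slicker along the notches of its cradle (either way round). Keep the dye bottles upright all the time, and leave the white glue bottle and the navy thread reel where they stand.

Things in the scene. Friction and masses are not known exactly. Their poses are not given: they have to be found in the camera images.
- dye_black: small round edge-dye bottle, black all over, standing upright, 34 mm in diameter, 78 mm high with its black screw cap (18 mm wide, top 12 mm); straight wall up to about 50 mm; 0.06 to 0.1 kg. Origin at the centre of its underside, z up
- dye_brown: small round edge-dye bottle, orange-brown, standing upright, 34 mm in diameter, 78 mm high with its black screw cap (18 mm wide, top 12 mm); straight wall up to about 50 mm; 0.06 to 0.1 kg. Origin at the centre of its underside, z up
- beeswax: round yellow beeswax puck lying flat, 39 mm in diameter, 13 mm thick. Origin at the centre of its underside, z up
- slicker_mid (a point): turned rod of pale wood (edge slicker) lying on its side, 140 mm long, 24 mm in diameter, knobbed at one end. The point is the middle of the rod, on its axis, 12.5 mm above what it lies on; its y axis runs along the rod. It can roll
- well_black: light wooden block, fixed to the bench, 98 x 76 mm and 24 mm high, with one round bore 42 mm in diameter open at the top; a tag of black leather with two brass tacks lies on its top beside the bore. Origin under the centre of the bore at bench level, z up; the tag lies 43 mm from it along -x. Bore floor 6 mm and block top 24 mm above the origin; the mouth has a 3 mm chamfer
- well_brown: light wooden block, fixed to the bench, 98 x 76 mm and 24 mm high, with one round bore 42 mm in diameter open at the top; a tag of brown leather with two brass tacks lies on its top beside the bore. Origin under the centre of the bore at bench level, z up; the tag lies 43 mm from it along -x. Bore floor 6 mm and block top 24 mm above the origin; the mouth has a 3 mm chamfer
- wax_dish: low round dark wooden dish fixed to the bench, 76 mm across, 9.5 mm high, with a flat round recess 52 mm in diameter and 3.5 mm deep lined with tan leather. Origin under its centre at bench level, z up; recess floor 6 mm above the origin. The puck in it stands 9.5 mm proud of the rim
- slicker_rest: wooden cradle for the slicker, fixed to the bench: a base 52 x 118 mm and 7 mm high with two cheeks 16 mm thick, 42 mm either side of the middle, each with a notch whose floor is 14 mm and whose two horns reach 31 mm above the bench; the notch is 30 mm wide at the floor and 40 mm at the mouth. Origin under its middle at bench level, z up; its y axis runs along the notches (the lie of the rod). Between the cheeks 68 mm are open for the fingers
- glue: white round glue bottle standing upright, 43 mm in diameter, 112 mm high; to be left alone. Origin at the centre of its underside
- reel: reel of navy thread with dark red flanges, standing upright, 32 mm in diameter, 42 mm high; to be left alone. Origin at the centre of its underside
Not all that is in view belongs to the job. Leave any green or red look-alike of the dye_brown alone.

How it is judged:
At the end, for the whole second after the job is handed in: Each dye bottle stands on the floor of its own colour's bore (8 mm off centre, 0.12 rad tilt at most), the puck lies flat on the dish's recess floor (9 mm), the slicker lies down in both cradle notches (middle within 15 mm, along it within 0.15 rad, either way round); bottles and puck at rest (horizontal distance between dye_black and well_black below 0.008 m and z of dye_black in the frame of well_black between 0.003 and 0.01 m and linear speed of each of dye_black, dye_brown, beeswax below 0.02 m/s and angle between each of dye_black, dye_brown, beeswax's own z axis and vertical below 0.12 rad and horizontal distance between dye_brown and well_brown below 0.008 m and z of dye_brown in the frame of well_brown between 0.003 and 0.01 m and horizontal distance between beeswax and wax_dish below 0.009 m and z of beeswax in the frame of wax_dish between 0.003 and 0.009 m and horizontal distance between slicker_mid and slicker_rest below 0.015 m and z of slicker_mid in the frame of slicker_rest between 0.022 and 0.03 m and angle between the y axis of slicker_mid and the y axis of slicker_rest, either way round below 0.15 rad); the robot touches nothing.
It fails at once if a dye bottle is tipped by more than 0.6 rad (angle between any of dye_black, dye_brown's own z axis and vertical above 0.6 rad).
It fails at once if the glue bottle or the thread reel is moved by more than 30 mm (distance of any of glue, reel from where it was at the start of the episode above 0.03 m).
It also fails if it takes over 99 s, if anything falls off the work surface, if the arm or the gripper's body presses on something with over 40 N, if the wrist force passes 120 N, or if a joint passes its speed limit or range.

## Working session

There is one attempt and no reset: what is moved stays moved. The work goes in short steps, Python scripts to look and compute and a shell command to move; the robot and the scene stay as the last step left them, time stands still between calls to the robot, and variables do not carry over. Pictures are saved under pics/ and viewed, at most 14 in all, crops included, and the job is handed in when it is done.

```bash
ls; mkdir -p pics; python3 - <<'E'
from rig import sense, grab_frame
import cv2
s=sense();print(s)
for n in("scene","side","wrist"):
    f=grab_frame(n);cv2.imwrite(f"pics/{n}0.png",f["image"])
    print(n,{k:(v if k!="image" else 0) for k,v in f.items()})
E
```

```text
pics
{'clock': 0.0, 'joint_pos': array([ 1.03169419e+00,  2.63535484e-01, -4.89367676e-02,  1.25940863e+00,
        1.90481480e-05,  1.41551276e+00]), 'joint_velocities': array([-7.94511508e-04,  8.50846818e-06,  3.17404642e-04,  8.77250566e-04,
        5.08868296e-04, -3.29674873e-05]), 'effort': array([-6.15097397e-04, -6.37609577e+01,  3.84565008e+01,  1.36779825e-02,
       -2.69147495e-04,  2.71997401e-06]), 'position': array([0.19644601, 0.48657197, 0.23881865]), 'tool_rot': array([-1.93471196e-04,  1.90733453e-01,  9.81641715e-01, -5.06680937e-04]), 'force': array([ 0.89946081, -0.41861393,  0.22374356]), 'ft_torque': array([-0.03659626,  0.03529242, -0.03074768]), 'gripper_force': 0.0, 'opening': 0.08509193472640608}
scene {'image': 0, 'fx': 495.5494413352605, 'fy': 495.5494413352605, 'cx': 317.451608397333, 'cy': 199.1711113943464, 'cam_to_world': array([[ 0.58748021, -0.51623198,  0.62319463, -0.13139706],
       [-0.80922663, -0.37058368,  0.45587279, -0.59315623],
       [-0.00439035, -0.77212193, -0.63545925,  0.71762926],
       [ 0.        ,  0.        ,  0.        ,  
[... 175 characters left out ...]
00638811, -0.03032542,  0.53367832],
       [ 0.02177689, -0.55144749,  0.83392532, -0.81100872],
       [-0.02205008, -0.83418515, -0.55104349,  0.51018917],
       [ 0.        ,  0.        ,  0.        ,  1.        ]])}
wrist {'image': 0, 'fx': 309.70691628693146, 'fy': 309.70691628693146, 'cx': 326.29676491855724, 'cy': 200.99363079132277, 'T_tool_cam': array([[-6.84215808e-04, -9.59734138e-01, -2.80909090e-01,
         7.17086685e-02],
       [ 9.99999765e-01, -6.43161673e-04, -2.38338434e-04,
        -9.03198370e-04],
       [ 4.80715710e-05, -2.80909187e-01,  9.59734352e-01,
        -1.33299802e-01],
       [ 0.00000000e+00,  0.00000000e+00,  0.00000000e+00,
         1.00000000e+00]])}
```

View pics/scene0.png

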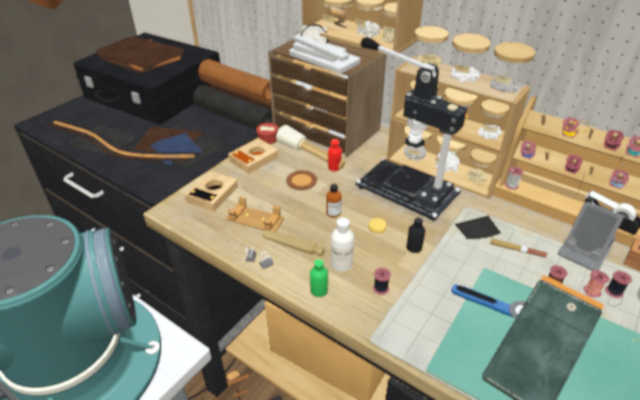

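View pics/side0.png

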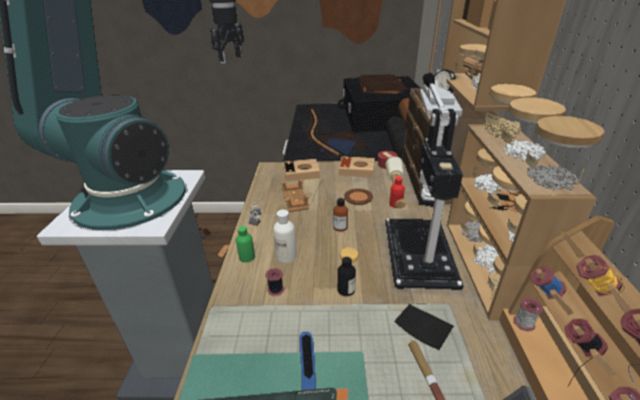

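The scene view shows the black well near (208,186), brown well (255,153), dish (301,179), cradle (255,215), slicker (293,243), brown dye (334,201), puck (377,225), black dye (416,236), glue (342,245) and reel (382,280). In both views the press stand behind them is tall and has to be avoided. I'll enlarge for precise pixels.

```bash
python3 - <<'E'
import cv2
a=cv2.imread("pics/scene0.png")[130:305,180:440]
cv2.imwrite("pics/c1.png",cv2.resize(a,None,fx=3,fy=3,interpolation=cv2.INTER_CUBIC))
a=cv2.imread("pics/side0.png")[145:305,220:420]
cv2.imwrite("pics/c2.png",cv2.resize(a,None,fx=3.5,fy=3.5,interpolation=cv2.INTER_CUBIC))
E
```

```text
(no output)
```

View pics/c1.png

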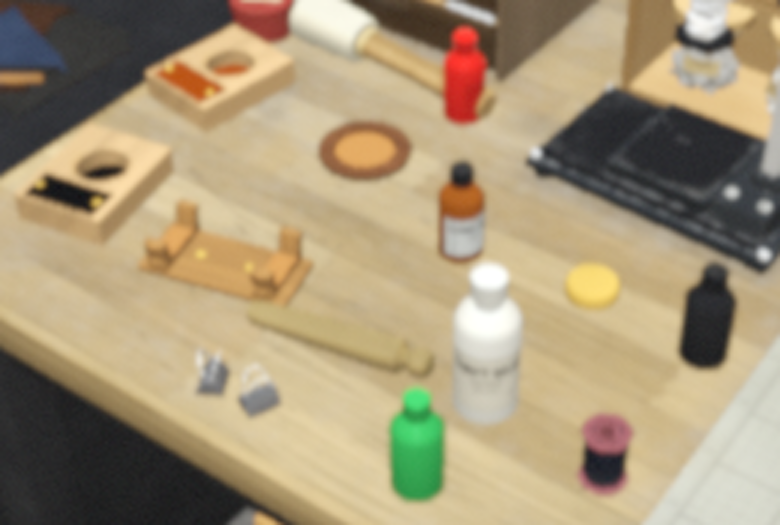

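View pics/c2.png

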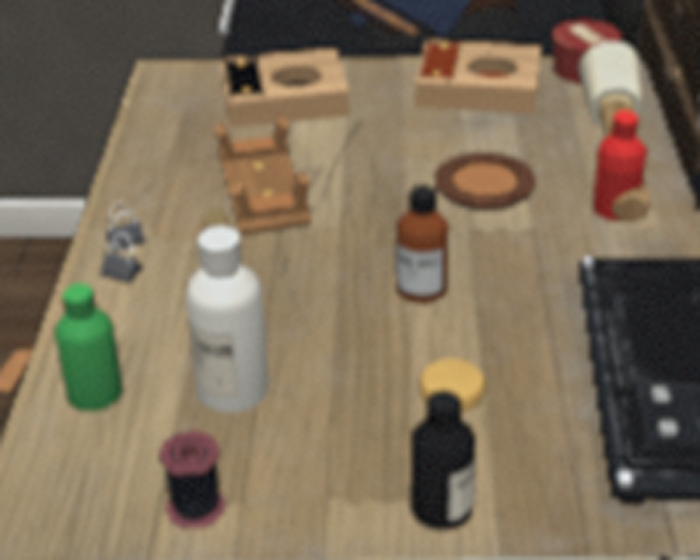

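Both crops show everything clearly. I'll turn these readings into positions from both cameras and compare them.

```bash
cat > h.py <<'E'
import numpy as np, cv2
from scipy.spatial.transform import Rotation as R
C={"scene":(495.549,317.45,199.17,np.array([[0.58748021,-0.51623198,0.62319463,-0.13139706],[-0.80922663,-0.37058368,0.45587279,-0.59315623],[-0.00439035,-0.77212193,-0.63545925,0.71762926]])),
"side":(365.827,320.73,204.97,np.array([[0.99951967,-0.00638811,-0.03032542,0.53367832],[0.02177689,-0.55144749,0.83392532,-0.81100872],[-0.02205008,-0.83418515,-0.55104349,0.51018917]]))}
def hit(o,d,z): return (o+d*(z-o[2])/d[2])
def px(n,u,v,z):
    f,cx,cy,T=C[n]; return hit(T[:,3],T[:,:3]@[(u-cx)/f,(v-cy)/f,1],z)
def tool(s):
    q=s["tool_rot"]; return R.from_quat([q[1],q[2],q[3],q[0]]).as_matrix(), np.array(s["position"])
def wpx(fr,s,u,v,z):  # wrist fisheye pixel -> world at height z
    Rt,p=tool(s); T=fr["T_tool_cam"]; a,b=(u-fr["cx"])/fr["fx"],(v-fr["cy"])/fr["fy"]; r=np.hypot(a,b)+1e-9
    d=np.array([a/r*np.sin(r),b/r*np.sin(r),np.cos(r)])
    return hit(p+Rt@T[:3,3],Rt@T[:3,:3]@d,z)
def rel(s,target,yaw=None):
    """shift in tool axes to target xyz; turn about tool z to get closing-line heading yaw (mod pi)"""
    Rt,p=tool(s); m=Rt.T@(np.array(target)-p)
    w=np.zeros(3)
    if yaw is not None:
        h=np.arctan2(Rt[1,1],Rt[0,1]); dy=(yaw-h+np.pi/2)%np.pi-np.pi/2; w=Rt.T@[0,0,dy]
    # also uprighting error
    return np.round(m,4),np.round(w,3)
def look(name,x0=0,x1=640,y0=0,y1=400,k=1.25,cam="wrist"):
    from rig import sense,grab_frame
    import pickle
    s=sense(); f=grab_frame(cam); pickle.dump((s,f),open(f"pics/{name}.pkl","wb"))
    cv2.imwrite(f"pics/{name}.png",cv2.resize(f["image"][y0:y1,x0:x1],None,fx=k,fy=k,interpolation=cv2.INTER_CUBIC)); return s,f
E
python3 - <<'E'
from h import *
P={"wblack":((103,163),(297,75),.024),"wbrown":((232,62),(493,66),.024),"dish":((365,150),(485,181),.0095),"rest":((225,261),(262,183),.007),
"dbrown":((461,170),(423,194),.078),"wax":((593,280),(453,378),.013),"dblack":((715,273),(443,402),.078),"glue":((490,275),(220,236),.112),"reel":((607,430),(190,452),.042),
"sl1":((250,311),None,.0125),"sl2":((432,360),None,.0125),"tack1":((201,254),None,.007),"tack2":((250,268),None,.007),"tagbk":((70,193),(243,75),.024),"tagbr":((190,83),(440,58),.024),"green":((417,400),(78,295),.078)}
for k,(a,b,z) in P.items():
    A=px("scene",a[0]/3+180,a[1]/3+130,z)[:2]; B=px("side",b[0]/3.5+220,b[1]/3.5+145,z)[:2] if b else None
    print(k,A.round(4),None if B is None else B.round(4), np.hypot(*A).round(3))
E
```

```text
wblack [0.4544 0.1276] [0.4569 0.1263] 0.472
wbrown [0.6157 0.1389] [0.6183 0.139 ] 0.631
dish [ 0.599  -0.0131] [ 0.6023 -0.0161] 0.599
rest [ 0.4376 -0.0092] [ 0.4383 -0.0127] 0.438
dbrown [ 0.5491 -0.1377] [ 0.5534 -0.1395] 0.566
wax [ 0.5688 -0.2381] [ 0.5691 -0.238 ] 0.617
dblack [ 0.5556 -0.331 ] [ 0.5588 -0.331 ] 0.647
glue [ 0.4378 -0.2349] [ 0.4394 -0.2336] 0.497
reel [ 0.4285 -0.3285] [ 0.4286 -0.329 ] 0.54
sl1 [ 0.4042 -0.0624] None 0.409
sl2 [ 0.4389 -0.1915] None 0.479
tack1 [0.4332 0.01  ] None 0.433
tack2 [ 0.4423 -0.0289] None 0.443
tagbk [0.414  0.1214] [0.4123 0.1272] 0.431
tagbr [0.5725 0.1465] [0.5752 0.1546] 0.591
green [ 0.3541 -0.2406] [ 0.3577 -0.2418] 0.428
```

```bash
python3 -c "
from h import *;from rig import sense
print(tool(sense())[0].round(3))"
```

```text
[[-0.927  0.374 -0.   ]
 [ 0.374  0.927 -0.001]
 [ 0.    -0.001 -1.   ]]
```

View pics/wrist0.png

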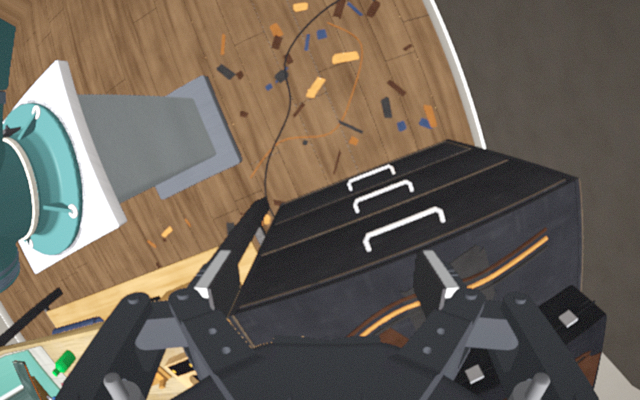

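Both cameras agree within 2–4 mm, and the sizes fit: rod ends 134 mm apart, tag-to-bore about 43 mm. Next I'll find where the press head and base are before moving near it.

```bash
python3 - <<'E'
from h import *
def tri(a,b):
    A=[];B=[]
    for n,(u,v) in (("scene",a),("side",b)):
        f,cx,cy,T=C[n]; d=T[:,:3]@[(u-cx)/f,(v-cy)/f,1]; d/=np.linalg.norm(d); M=np.eye(3)-np.outer(d,d); A.append(M);B.append(M@T[:,3])
    return np.linalg.solve(sum(A),sum(B)).round(3)
print("head front-top",tri((410,95),(431,150)),"head bottom",tri((408,117),(433,190)), "column foot",tri((437,192),(430,262)))
print("base corners scene",[px("scene",u,v,.02)[:2].round(3) for u,v in((358,182),(435,214))])
print("base side",[px("side",u,v,.02)[:2].round(3) for u,v in((388,220),(399,285))])
E
```

```text
head front-top [ 0.712 -0.21   0.236] head bottom [ 0.731 -0.207  0.162] column foot [ 0.713 -0.3    0.039]
base corners scene [array([ 0.658, -0.132]), array([ 0.659, -0.326])]
base side [array([ 0.661, -0.133]), array([ 0.655, -0.334])]
```

```bash
python3 -m pendant '[[[0,0,-0.384,-0.641,-0.623,0.059,0.8],[0,0,-0.384,-0.641,-0.623,0.059,0.8],[0,0,-0.384,-0.641,-0.623,0.059,0.8],[0,0,-0.384,-0.641,-0.623,0.059,0.8],[0,0,-0.384,-0.641,-0.623,0.059,0.8],[0,0,-0.384,-0.641,-0.623,0.059,0.8],[0,0,-0.384,-0.641,-0.623,0.059,0.8],[0,0,-0.384,-0.641,-0.623,0.059,0.8],[0,0,-0.384,-0.641,-0.623,0.059,0.8],[0,0,-0.384,-0.641,-0.623,0.059,0.8],[0,0,-0.384,-0.641,-0.623,0.059,0.8],[0,0,-0.384,-0.641,-0.623,0.059,0.8],[0,0,-0.384,-0.641,-0.623,0.059,0.8],[0,0,-0.384,-0.641,-0.623,0.059,0.8]]]'; python3 -c "
from h import *
s,f=look('w1');print(tool(s))"
```

```text
clock: 1.55
position: [0.4759, -0.1469, 0.1935]
tool_rot: [0.0, 0.0, 1.0, 0.0]
force: [0.7, 0.7, -0.5]
opening: 0.0684
gripper_force: 0.0
(array([[-9.99999946e-01,  3.26754927e-04,  2.25674456e-05],
       [ 3.26757068e-04,  9.99999942e-01,  9.49622706e-05],
       [-2.25364149e-05,  9.49696396e-05, -9.99999995e-01]]), array([ 0.47589058, -0.14692343,  0.19351199]))
```

```bash
python3 -m pendant '[[[0,0,0,-0.081,-0.184,0.014,0.8],[0,0,0,-0.081,-0.184,0.014,0.8],[0,0,0,-0.081,-0.184,0.014,0.8],[0,0,0,-0.081,-0.184,0.014,0.8],[0,0,0,-0.081,-0.184,0.014,0.8],[0,0,0,-0.081,-0.184,0.014,0.8],[0,0,0,-0.081,-0.184,0.014,0.8]]]'; python3 -c "
from h import *
s,f=look('w2')"
```

```text
clock: 2.3
position: [0.5563, -0.3278, 0.1797]
tool_rot: [-0.0, -0.0, 1.0, 0.0]
force: [0.3, 1.3, 0.0]
opening: 0.0682
gripper_force: 0.0
```

View pics/w2.png

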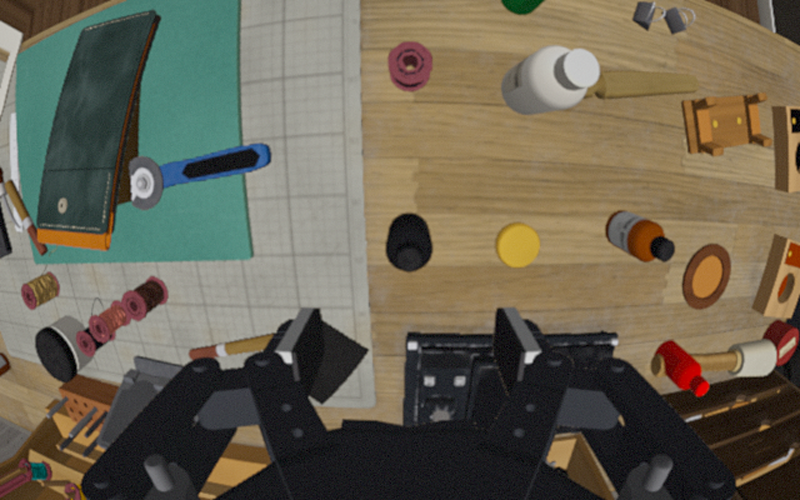

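The wrist view shows the black cap top at (408,257), the puck top at (518,243), the brown cap at (662,249) and the dish at (707,276), all in 1.25x pixels.

```bash
python3 - <<'E'
from h import *; import pickle
s,f=pickle.load(open("pics/w2.pkl","rb"))
for n,u,v,z in(("dblack",408,257,.078),("wax",518,243,.013),("dbrown",662,249,.078),("dish",707,275,.0095),("rest tack1",714,122,.007),("tack2",739,121,.007),("reel",410,64,.042),("glue",578,70,.112)):
    print(n,wpx(f,s,u/1.25,v/1.25,z).round(4))
E
```

```text
dblack [ 0.5569 -0.3284  0.078 ]
wax [ 0.565  -0.2376  0.013 ]
dbrown [ 0.5513 -0.1401  0.078 ]
dish [ 0.5993 -0.0123  0.0095]
rest tack1 [ 0.4416 -0.0278  0.007 ]
tack2 [0.434  0.0129 0.007 ]
reel [ 0.4296 -0.327   0.042 ]
glue [ 0.4405 -0.236   0.112 ]
```

```bash
python3 -m pendant '[[[0,0,0,-0.001,-0.001,0.05,0.8],[0,0,0,-0.001,-0.001,0.1,0.8],[0,0,0,-0.001,-0.001,0.13,0.8],[0,0,0,-0.001,-0.001,0.149,0.8],[0,0,0,-0.001,-0.001,0.149,0.8],[0,0,0,-0.001,-0.001,0.149,0],[0,0,0,-0.001,-0.001,0.149,0],[0,0,0,-0.001,-0.001,0.149,0],[0,0,0,-0.001,-0.001,0.149,0],[0,0,0,-0.001,-0.001,0.149,0],[0,0,0,-0.001,-0.001,0.149,0],[0,0,0,-0.001,-0.001,0.149,0]]]'
```

```text
clock: 3.55
position: [0.5584, -0.3297, 0.0327]
tool_rot: [0.001, -0.0, 1.0, -0.0]
force: [0.2, 3.4, 9.6]
opening: 0.0326
gripper_force: 58.3
```

The grip is firm (32.6 mm). Lifting now, then moving to a viewpoint beside the black well.

```bash
python3 -m pendant '[[[0,0,0,0,0,-0.03,0],[0,0,0,0,0,-0.07,0],[0,0,0,0,0,-0.12,0],[0,0,0,0,0.03,-0.165,0],[0,0,0,0.02,0.07,-0.17,0],[0,0,0,0.05,0.11,-0.17,0],[0,0,0,0.07,0.15,-0.17,0],[0,0,0,0.085,0.19,-0.17,0],[0,0,0,0.095,0.235,-0.17,0],[0,0,0,0.1,0.28,-0.17,0],[0,0,0,0.1,0.32,-0.17,0],[0,0,0,0.1,0.35,-0.17,0],[0,0,0,0.1,0.365,-0.17,0],[0,0,0,0.1,0.37,-0.17,0],[0,0,0,0.1,0.37,-0.17,0],[0,0,0,0.1,0.37,-0.17,0]]]'; python3 -c "
from h import *
s,f=look('w3')"
```

```text
clock: 5.15
position: [0.4577, 0.0396, 0.201]
tool_rot: [0.0, 0.0, 1.0, -0.0]
force: [-0.6, 0.2, -1.5]
opening: 0.0324
gripper_force: 59.2
```

View pics/w3.png

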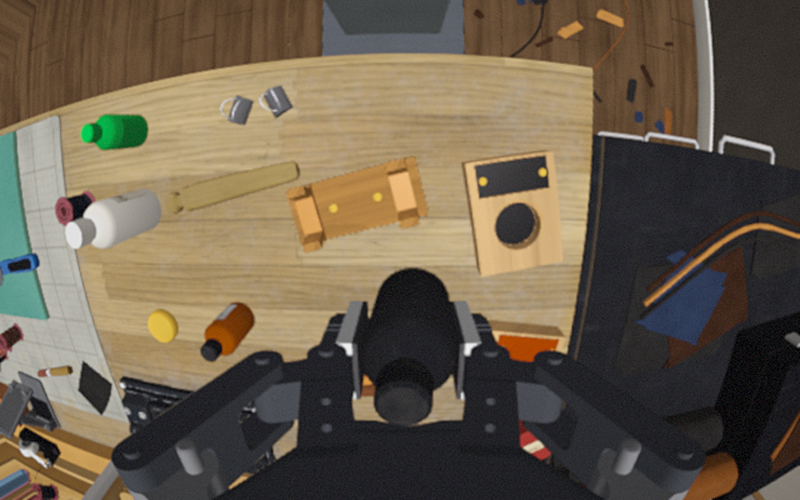

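The held bottle is upright between the pads with its cap at (404,398). The black bore mouth is centred near (517,225), the rod runs from (297,170) to (170,203), and the cradle tacks are at (333,208) and (377,197).

```bash
python3 - <<'E'
from h import *; import pickle
s,f=pickle.load(open("pics/w3.pkl","rb"))
for n,u,v,z in(("bore top",517,223,.024),("bore rim right",540,222,.024),("bore rim left",494,225,.024),("cap",404,398,.2465),("tack",333,208,.007),("tack",377,197,.007),("rod a",297,170,.0125),("rod b",170,203,.0125),("tagc",513,177,.024)):
    print(n,wpx(f,s,u/1.25,v/1.25,z).round(4))
g=cv2.cvtColor(f["image"],cv2.COLOR_BGR2GRAY)[150:210,380:445]
m=(g<75).astype('uint8'); n,l,st,c=cv2.connectedComponentsWithStats(m)
for i in range(1,n):
    if st[i,4]>60: print(st[i],(c[i]+[380,150]))
E
```

```text
bore top [0.4519 0.1306 0.024 ]
bore rim right [0.4508 0.1513 0.024 ]
bore rim left [0.4539 0.1106 0.024 ]
cap [0.4544 0.0378 0.2465]
tack [ 0.4424 -0.0261  0.007 ]
tack [0.4333 0.0124 0.007 ]
rod a [ 0.4079 -0.0554  0.0125]
rod b [ 0.4315 -0.1897  0.0125]
tagc [0.4133 0.125  0.024 ]
[  4   0  47   8 193] [400.27979275 152.06735751]
[ 17  13  31  32 774] [411.87209302 178.79844961]
```

Estimates of the bore differ by up to 5 mm. I'll put the camera directly above it, with the bottle held off to the side, for one closer look.

```bash
python3 -m pendant '[[[0,0,0,-0.02,0.04,0,0],[0,0,0,-0.045,0.075,0,0],[0,0,0,-0.055,0.086,0,0],[0,0,0,-0.057,0.089,0,0],[0,0,0,-0.057,0.089,0,0],[0,0,0,-0.057,0.089,0,0]]]'; python3 -c "
from h import *
s,f=look('w4',220,420,60,210,4)"
```

```text
clock: 5.8
position: [0.514, 0.1282, 0.2008]
tool_rot: [-0.0, 0.0, 1.0, -0.0]
force: [-0.2, -0.7, -0.1]
opening: 0.0321
gripper_force: 59.3
```

View pics/w4.png

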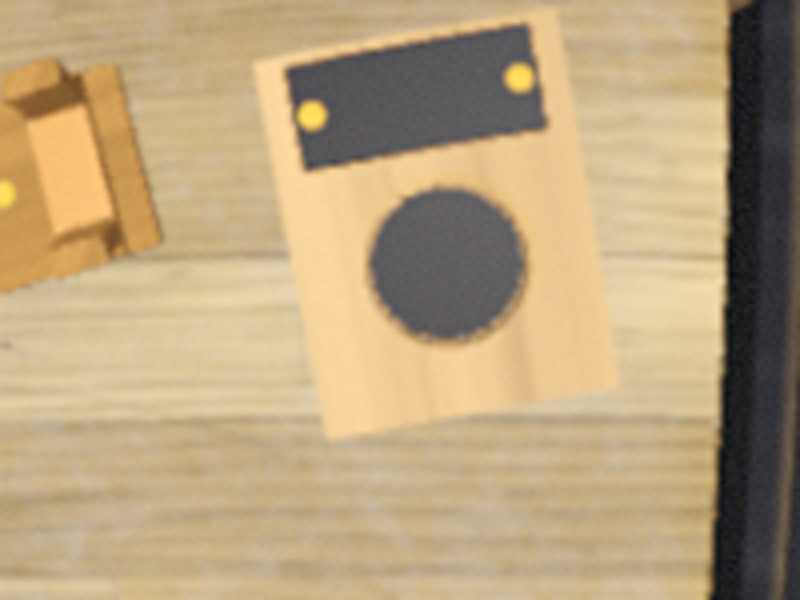

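The bore floor is the dark circle at (446,263), and the mouth ring is centred at (448,266), in 4x crop pixels.

```bash
python3 - <<'E'
from h import *; import pickle
s,f=pickle.load(open("pics/w4.pkl","rb"))
for n,u,v,z in(("mouth",448,266,.024),("floor",446,263,.006),("R",528,265,.024),("L",368,265,.024),("tag",415,97,.024)):
    p=wpx(f,s,220+u/4,60+v/4,z);print(n,p.round(4),rel(s,[p[0],p[1],.05]))
g=f["image"]
E
```

```text
mouth [0.4556 0.1331 0.024 ] (array([0.0583, 0.0049, 0.1508]), array([0., 0., 0.]))
floor [0.4556 0.1329 0.006 ] (array([0.0583, 0.0047, 0.1508]), array([0., 0., 0.]))
R [0.4553 0.153  0.024 ] (array([0.0587, 0.0248, 0.1508]), array([0., 0., 0.]))
L [0.4553 0.1133 0.024 ] (array([ 0.0586, -0.015 ,  0.1508]), array([0., 0., 0.]))
tag [0.4132 0.125  0.024 ] (array([ 0.1007, -0.0032,  0.1508]), array([0., 0., 0.]))
```

The bore sits 43 mm from the tag, as it should. Averaging the camera estimates gives (0.4556, 0.1305). The bottle sits about 1.5 mm toward the robot in the grip, so I'll aim the TCP at x = 0.457 and lower step by step while watching the force.

```bash
python3 -m pendant '[[[0,0,0,0.03,0.002,0.01,0],[0,0,0,0.055,0.002,0.03,0],[0,0,0,0.057,0.002,0.07,0],[0,0,0,0.057,0.002,0.11,0],[0,0,0,0.057,0.002,0.13,0],[0,0,0,0.057,0.002,0.136,0],[0,0,0,0.057,0.002,0.142,0],[0,0,0,0.057,0.002,0.148,0],[0,0,0,0.057,0.002,0.153,0],[0,0,0,0.057,0.002,0.153,0],[0,0,0,0.057,0.002,0.153,0]]]'
```

```text
clock: 6.95
position: [0.4577, 0.1313, 0.048]
tool_rot: [0.0, -0.0, 1.0, 0.0]
force: [0.3, 0.3, -0.7]
opening: 0.0321
gripper_force: 59.3
```

The bottle's underside is 9 mm below the block top with no contact force, so it is in the bore. Lowering the rest and releasing.

```bash
python3 -m pendant '[[[0,0,0,0,0,0.004,0],[0,0,0,0,0,0.008,0],[0,0,0,0,0,0.009,0],[0,0,0,0,0,0.009,0],[0,0,0,0,0,0.009,0.6],[0,0,0,0,0,0.009,0.7],[0,0,0,0,0,0.009,0.75],[0,0,0,0,0,0.009,0.75],[0,0,0,0,0,-0.02,0.75],[0,0,0,0,0,-0.06,0.75],[0,0,0,0,0,-0.1,0.75],[0,0,0,0,0,-0.13,0.75],[0,0,0,0,0,-0.13,0.75]]]'; python3 -c "
from h import *
s,f=look('w5')"
```

```text
clock: 8.25
position: [0.4593, 0.1315, 0.1812]
tool_rot: [0.003, -0.0, 1.0, 0.0]
force: [-0.4, -0.4, -0.9]
opening: 0.0641
gripper_force: 0.0
```

View pics/w5.png

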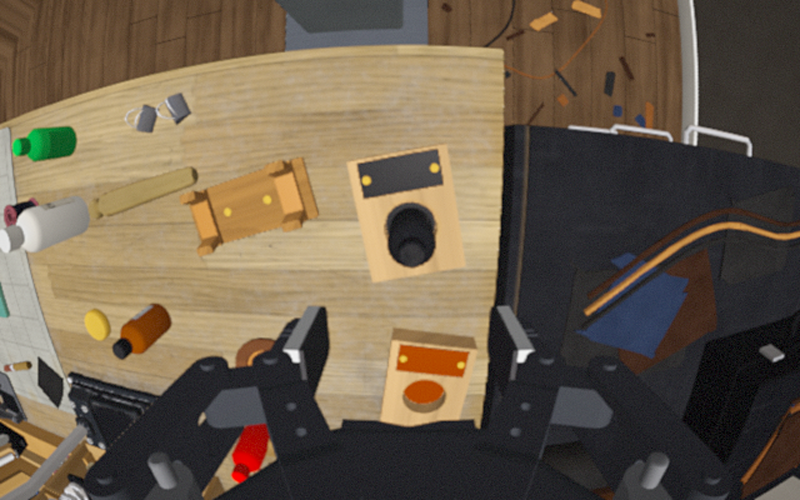

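The black bottle stands in its bore at (411,235). Next is the brown bottle, about (0.5515, −0.1395) from three views.

```bash
python3 -m pendant '[[[0,0,0,-0.02,-0.04,0,0.8],[0,0,0,-0.03,-0.09,0,0.8],[0,0,0,-0.05,-0.13,0,0.8],[0,0,0,-0.07,-0.17,0,0.8],[0,0,0,-0.08,-0.21,0,0.8],[0,0,0,-0.09,-0.25,0,0.8],[0,0,0,-0.092,-0.27,0.02,0.8],[0,0,0,-0.092,-0.27,0.04,0.8],[0,0,0,-0.092,-0.27,0.05,0.8],[0,0,0,-0.092,-0.27,0.05,0.8],[0,0,0,-0.092,-0.27,0.05,0.8]]]'; python3 -c "
from h import *
s,f=look('w6')"
```

```text
clock: 9.4
position: [0.5495, -0.1382, 0.1279]
tool_rot: [-0.0, -0.0, 1.0, 0.0]
force: [-0.3, -0.3, 0.6]
opening: 0.0679
gripper_force: 0.0
```

View pics/w6.png

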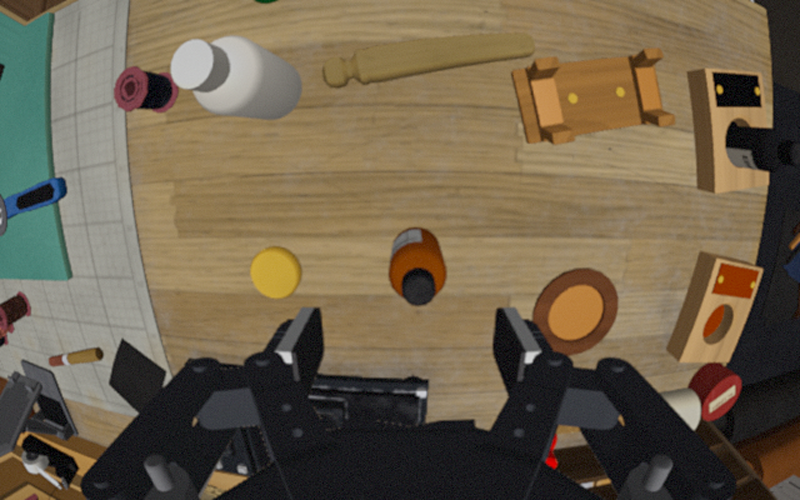

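Brown cap is at (419,286), puck (276,271), dish recess (576,311), and the rod runs from (325,75) to (534,44) in 1.25x pixels.

```bash
python3 - <<'E'
from h import *; import pickle
s,f=pickle.load(open("pics/w6.pkl","rb"))
for n,u,v,z in(("cap",419,286,.078),("wax",276,271,.013),("dish",577,311,.007),("tack",573,98,.007),("tack",620,91,.007),("rod a",325,75,.0125),("rod b",534,44,.0125),("brown bore",718,323,.024)):
    p=wpx(f,s,u/1.25,v/1.25,z);print(n,p.round(4),rel(s,[p[0],p[1],.031])[0])
E
```

```text
cap [ 0.5495 -0.1333  0.078 ] [-0.      0.0049  0.0969]
wax [ 0.5647 -0.2321  0.013 ] [-0.0151 -0.094   0.0969]
dish [ 0.6001 -0.0078  0.007 ] [-0.0507  0.1303  0.0969]
tack [ 0.4426 -0.026   0.007 ] [0.1068 0.1123 0.0969]
tack [0.4327 0.0124 0.007 ] [0.1167 0.1507 0.097 ]
rod a [ 0.4329 -0.1919  0.0125] [ 0.1166 -0.0537  0.0969]
rod b [ 0.4088 -0.0564  0.0125] [0.1406 0.0819 0.097 ]
brown bore [0.6141 0.1401 0.024 ] [-0.0649  0.2782  0.0969]
```

```bash
python3 - <<'E'
from h import *; import pickle
from rig import sense
for n in("w2","w3","w4","w5","w6"):
    s=pickle.load(open(f"pics/{n}.pkl","rb"))[0]; print(n,s["clock"],s["position"].round(4),s["tool_rot"].round(4),abs(s["joint_velocities"]).max().round(4))
s=sense();print(s["clock"],s["position"].round(4),s["tool_rot"].round(4),s["joint_velocities"].round(3))
E
```

```text
w2 2.3 [ 0.5563 -0.3278  0.1797] [-2.e-04 -3.e-04  1.e+00  3.e-04] 0.016
w3 5.15 [0.4577 0.0396 0.201 ] [ 3.e-04  2.e-04  1.e+00 -1.e-04] 0.0073
w4 5.8 [0.514  0.1282 0.2008] [-2.e-04  4.e-04  1.e+00 -1.e-04] 0.0058
w5 8.25 [0.4593 0.1315 0.1812] [ 2.9e-03 -1.0e-04  1.0e+00  3.0e-04] 0.0896
w6 9.4 [ 0.5495 -0.1382  0.1279] [-1.e-04 -5.e-04  1.e+00  1.e-04] 0.0172
9.45 [ 0.5499 -0.1383  0.1284] [ 3.e-04 -5.e-04  1.e+00 -1.e-04] [ 0.001 -0.007  0.006 -0.    -0.002 -0.002]
```

The arm is still, so I trust the close wrist view. The remote estimates are a few mm off in y, and the pads will centre the bottle along y anyway.

```bash
python3 -m pendant '[[[0,0,0,-0.0005,0.004,0.03,0.8],[0,0,0,-0.0005,0.004,0.07,0.8],[0,0,0,-0.0005,0.004,0.09,0.8],[0,0,0,-0.0005,0.004,0.0965,0.8],[0,0,0,-0.0005,0.004,0.0965,0.8],[0,0,0,-0.0005,0.004,0.0965,0],[0,0,0,-0.0005,0.004,0.0965,0],[0,0,0,-0.0005,0.004,0.0965,0],[0,0,0,-0.0005,0.004,0.0965,0],[0,0,0,-0.0005,0.004,0.0965,0],[0,0,0,-0.0005,0.004,0.0965,0],[0,0,0,-0.0005,0.004,0.0965,0]]]'
```

```text
clock: 10.65
position: [0.5509, -0.1347, 0.0327]
tool_rot: [0.001, -0.0, 1.0, -0.0]
force: [-1.8, 3.0, 9.8]
opening: 0.0328
gripper_force: 58.4
```

```bash
python3 -m pendant '[[[0,0,0,0,0,-0.03,0],[0,0,0,0,0,-0.07,0],[0,0,0,0,0,-0.12,0],[0,0,0,-0.01,0.03,-0.165,0],[0,0,0,-0.03,0.07,-0.168,0],[0,0,0,-0.05,0.11,-0.168,0],[0,0,0,-0.06,0.15,-0.168,0],[0,0,0,-0.065,0.185,-0.168,0],[0,0,0,-0.066,0.2,-0.168,0],[0,0,0,-0.066,0.2,-0.168,0],[0,0,0,-0.066,0.2,-0.168,0]]]'; python3 -c "
from h import *
s,f=look('w7',280,480,130,280,4)
print(px('scene',180+500/3,130+75/3,0),px('scene',180+390/3,130+22/3,0))"
```

```text
clock: 11.75
position: [0.616, 0.0647, 0.1996]
tool_rot: [0.0, -0.0, 1.0, -0.0]
force: [0.5, -0.5, 0.0]
opening: 0.0326
gripper_force: 59.7
[ 0.7595945  -0.03465277  0.        ] [0.7722618  0.09150593 0.        ]
```

View pics/w7.png

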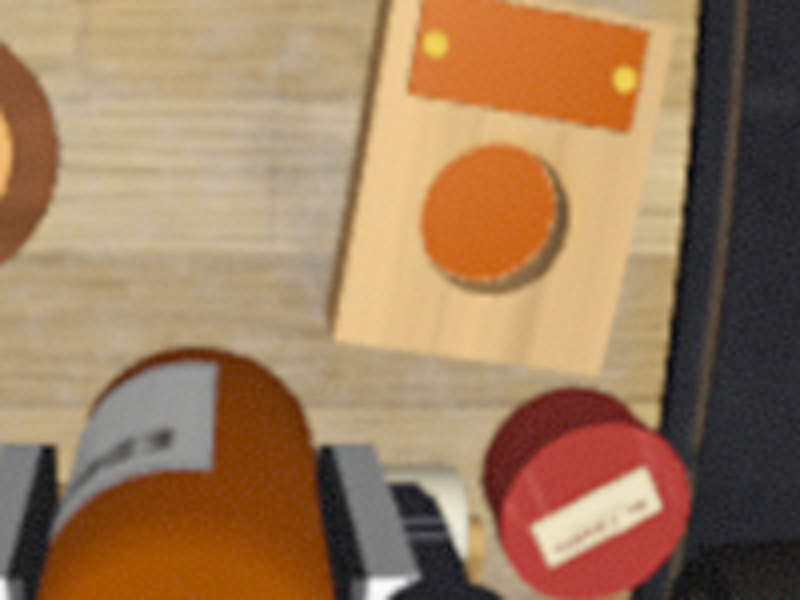

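The brown bore mouth spans 420–568 by 143–294, centred at (494,218) in 4x crop pixels. A red jar stands beyond it at (590,510), so I'll check its clearance.

```bash
python3 - <<'E'
from h import *; import pickle
s,f=pickle.load(open("pics/w7.pkl","rb"))
for n,u,v,z in(("mouth",494,218.5,.024),("tag",529,62,.0245),("jar top z.04",595,510,.04),("jar rim",540,415,.04),("jarbottom",500,440,0),("floor",488,212,.006)):
    p=wpx(f,s,280+u/4,130+v/4,z);print(n,p.round(4),rel(s,[p[0],p[1],.06])[0])
E
```

```text
mouth [0.6166 0.1446 0.024 ] [-0.0006  0.0799  0.1395]
tag [0.5752 0.1517 0.0245] [0.0408 0.087  0.1395]
jar top z.04 [0.6943 0.1762 0.04  ] [-0.0783  0.1115  0.1395]
jar rim [0.6656 0.1571 0.04  ] [-0.0496  0.0924  0.1395]
jarbottom [0.6901 0.158  0.    ] [-0.0741  0.0933  0.1396]
floor [0.619  0.1475 0.006 ] [-0.003   0.0828  0.1395]
```

Bore at (0.6166, 0.1445), 42 mm from the tag as specified. The jar starts about 49 mm farther on and is clear. Moving over and lowering.

```bash
python3 -m pendant '[[[0,0,0,-0.002,0.035,0,0],[0,0,0,-0.002,0.07,0,0],[0,0,0,-0.002,0.079,0.03,0],[0,0,0,-0.002,0.079,0.07,0],[0,0,0,-0.002,0.079,0.11,0],[0,0,0,-0.002,0.079,0.13,0],[0,0,0,-0.002,0.079,0.136,0],[0,0,0,-0.002,0.079,0.142,0],[0,0,0,-0.002,0.079,0.148,0],[0,0,0,-0.002,0.079,0.152,0],[0,0,0,-0.002,0.079,0.152,0],[0,0,0,-0.002,0.079,0.152,0]]]'
```

```text
clock: 13.0
position: [0.6182, 0.1444, 0.0477]
tool_rot: [0.0, -0.0, 1.0, 0.0]
force: [-0.1, -0.1, -1.1]
opening: 0.0324
gripper_force: 59.7
```

```bash
python3 -m pendant '[[[0,0,0,0,0,0.004,0],[0,0,0,0,0,0.008,0],[0,0,0,0,0,0.009,0],[0,0,0,0,0,0.009,0],[0,0,0,0,0,0.009,0.6],[0,0,0,0,0,0.009,0.7],[0,0,0,0,0,0.009,0.75],[0,0,0,0,0,0.009,0.75],[0,0,0,0,0,-0.02,0.75],[0,0,0,0,0,-0.06,0.75],[0,0,0,0,0,-0.1,0.75],[0,0,0,0,0,-0.1,0.75]]]'; python3 -m pendant '[[[0,0,0,0.01,-0.04,0,0.8],[0,0,0,0.02,-0.09,0,0.8],[0,0,0,0.03,-0.14,0,0.8],[0,0,0,0.04,-0.19,0,0.8],[0,0,0,0.05,-0.24,0,0.8],[0,0,0,0.052,-0.29,0,0.8],[0,0,0,0.052,-0.33,0,0.8],[0,0,0,0.052,-0.365,0,0.8],[0,0,0,0.052,-0.379,0,0.8],[0,0,0,0.052,-0.379,0,0.8],[0,0,0,0.052,-0.379,0,0.8]]]'; python3 -c "
from h import *
s,f=look('w8')
m=cv2.inRange(cv2.cvtColor(f['image'],cv2.COLOR_BGR2HSV),(20,140,120),(32,255,255));n,l,st,c=cv2.connectedComponentsWithStats(m)
for i in range(1,n):
    if st[i,4]>100: print(st[i],c[i],wpx(f,s,*c[i],.0125),s['position'])"
```

```text
clock: 14.2
position: [0.6202, 0.1446, 0.1524]
tool_rot: [0.004, -0.0, 1.0, 0.0]
force: [0.1, -0.3, -0.3]
opening: 0.064
gripper_force: 0.0
clock: 15.3
position: [0.566, -0.2339, 0.1468]
tool_rot: [-0.0, -0.0, 1.0, 0.0]
force: [0.4, -0.6, -0.1]
opening: 0.0683
gripper_force: 0.0
[ 304  174   43   43 1385] [324.89241877 195.033213  ] [ 0.566634  -0.2358024  0.0125   ] [ 0.56596357 -0.23385243  0.14684727]
[106 271  32  11 108] [120.09259259 276.46296296] [ 0.66572958 -0.48025548  0.0125    ] [ 0.56596357 -0.23385243  0.14684727]
```

View pics/w8.png

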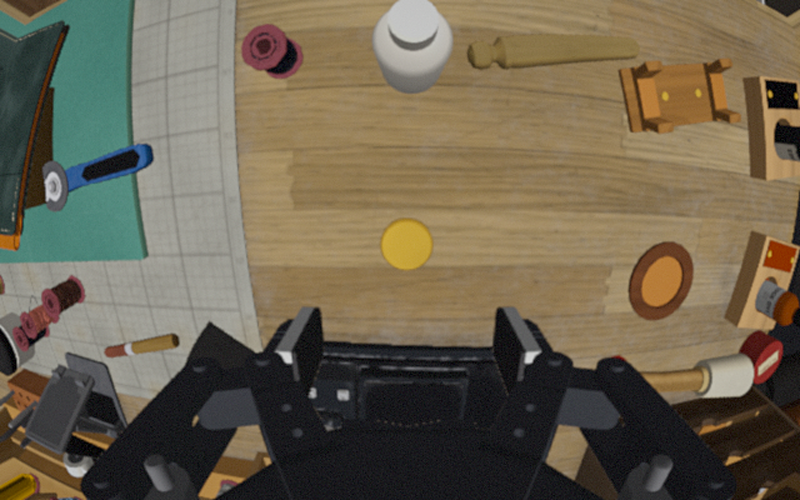

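Brown bottle stands in its bore at (775,295). The puck is at (0.5665, −0.2355). Lowering so that the fingertips end a few mm above the bench, then closing.

```bash
python3 -m pendant '[[[0,0,0,-0.001,-0.0015,0.04,0.8],[0,0,0,-0.001,-0.0015,0.09,0.8],[0,0,0,-0.001,-0.0015,0.12,0.8],[0,0,0,-0.001,-0.0015,0.132,0.8],[0,0,0,-0.001,-0.0015,0.137,0.8],[0,0,0,-0.001,-0.0015,0.137,0.8],[0,0,0,-0.001,-0.0015,0.137,0],[0,0,0,-0.001,-0.0015,0.137,0],[0,0,0,-0.001,-0.0015,0.137,0],[0,0,0,-0.001,-0.0015,0.137,0],[0,0,0,-0.001,-0.0015,0.137,0],[0,0,0,-0.001,-0.0015,0.137,0],[0,0,0,-0.001,-0.0015,0.137,0]]]'
```

```text
clock: 16.65
position: [0.5679, -0.2365, 0.0121]
tool_rot: [0.001, -0.0, 1.0, -0.001]
force: [-3.3, 2.0, 15.7]
opening: 0.0344
gripper_force: 58.2
```

The opening is 34.4 mm, a little less than the 39 mm puck. I'll lift a bit and check how it is held.

```bash
python3 -m pendant '[[[0,0,0,0,0,-0.01,0],[0,0,0,0,0,-0.03,0],[0,0,0,0,0,-0.07,0],[0,0,0,0,0,-0.09,0],[0,0,0,0,0,-0.09,0],[0,0,0,0,0,-0.09,0]]]'; python3 -c "
from h import *
s,f=look('w9',200,460,180,340,3)
s,g=look('s9',220,480,110,270,3,'side')
a=cv2.imread('pics/w9.png');b=cv2.imread('pics/s9.png');cv2.imwrite('pics/c9.png',cv2.resize(np.vstack([a,b]),None,fx=.62,fy=.62,interpolation=3))"
```

```text
clock: 17.25
position: [0.5673, -0.2363, 0.1007]
tool_rot: [0.0, -0.0, 1.0, -0.0]
force: [-0.7, 0.8, -0.9]
opening: 0.0343
gripper_force: 59.8
```

View pics/c9.png

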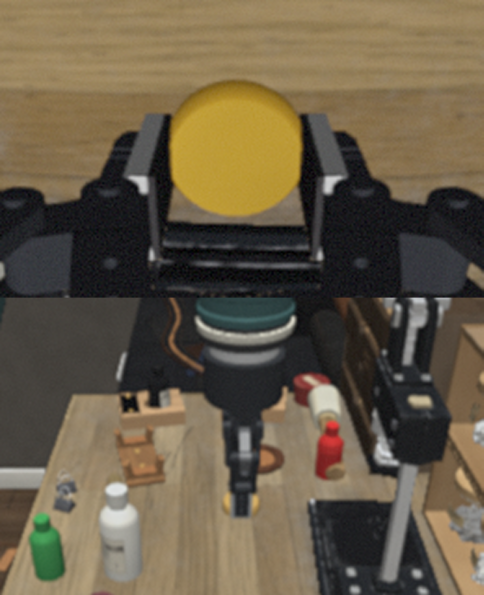

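The puck is held flat and centred between the pads. Only one picture view is left, so I'll locate the dish with colour segmentation from a spot beside it.

```bash
python3 -m pendant '[[[0,0,0,0,0.02,-0.03,0],[0,0,0,-0.015,0.06,-0.05,0],[0,0,0,-0.03,0.1,-0.06,0],[0,0,0,-0.033,0.13,-0.06,0],[0,0,0,-0.033,0.145,-0.06,0],[0,0,0,-0.033,0.15,-0.06,0],[0,0,0,-0.033,0.15,-0.06,0],[0,0,0,-0.033,0.15,-0.06,0]]]'; cat > seg.py <<'E'
from h import *; import pickle,sys
def dish(n):
    s,f=pickle.load(open(f"pics/{n}.pkl","rb")); hsv=cv2.cvtColor(f["image"],cv2.COLOR_BGR2HSV)
    m=cv2.inRange(hsv,(5,130,40),(20,255,255)); m=cv2.morphologyEx(m,cv2.MORPH_CLOSE,np.ones((3,3)))
    cs,_=cv2.findContours(m,cv2.RETR_EXTERNAL,cv2.CHAIN_APPROX_NONE)
    for c in cs:
        if cv2.contourArea(c)>500:
            e=cv2.fitEllipse(c); P=np.array([wpx(f,s,*q[0],.008)[:2] for q in c]); ctr,r=cv2.minEnclosingCircle(P.astype(np.float32))
            print(n,np.round(e[0],1),np.round(e[1],1),cv2.contourArea(c),"bbox-mid",((P.max(0)+P.min(0))/2).round(4),"size",(P.max(0)-P.min(0)).round(3))
E
python3 - <<'E'
from h import *; from seg import dish
s,f=look('w10'); print(s["position"])
for n in("w6","w8","w10"): dish(n)
E
```

```text
clock: 18.15
position: [0.5998, -0.0873, 0.1599]
tool_rot: [-0.0, 0.0, 1.0, -0.0]
force: [-0.3, -0.4, 0.2]
opening: 0.0342
gripper_force: 59.9
[ 0.59982611 -0.08726079  0.15986649]
w6 [ 38.1 374. ] [55.9 84. ] 3339.5 bbox-mid [ 1.0347 -0.8915] size [0.458 0.746]
w6 [618.1 365.8] [40.3 58.5] 1558.5 bbox-mid [0.9337 0.4914] size [0.202 0.351]
w6 [574.6 258.2] [18.8 36.3] 528.5 bbox-mid [0.6237 0.161 ] size [0.043 0.046]
w6 [460.5 248.3] [60.7 70.8] 3355.5 bbox-mid [ 0.6022 -0.0085] size [0.074 0.073]
w6 [570.6 243.3] [51.9 88.8] 1840.0 bbox-mid [0.6049 0.1536] size [0.105 0.116]
w6 [334.  211.2] [43.4 55.3] 1227.5 bbox-mid [ 0.5595 -0.1326] size [0.049 0.039]
w6 [561.5 100.7] [ 13.9 138.4] 1191.0 bbox-mid [0.4503 0.0968] size [0.099 0.037]
w6 [466.2   3.1] [ 52.3 407.2] 603.5 bbox-mid [ 0.4266 -0.1236] size [0.027 0.135]
w6 [472.2  76.5] [ 69.2 146.2] 6763.0 bbox-mid [ 0.4345 -0.0038] size [0.083 0.135]
w8 [185.  378.4] [24.2 58.9] 815.5 bbox-mid [ 0.8473 -0.4407] size [0.114 0.122]
w8 [ 29.4 375.9] [42.7 74.8] 1937.0 bbox-mid [ 1.0465 -1.0351] size [0.324 0.541]
w8 [586.7 333.5] [17.4
[... 748 characters left out ...]
bbox-mid [0.9289 0.4686] size [0.212 0.327]
w10 [ 35.5 336.1] [65.7 98.7] 4141.0 bbox-mid [ 0.9759 -0.7573] size [0.337 0.633]
w10 [553.2 220.9] [24.6 34.9] 621.0 bbox-mid [0.6381 0.1883] size [0.043 0.049]
w10 [407.4 190.8] [69.  73.4] 3977.0 bbox-mid [ 0.6022 -0.0079] size [0.073 0.073]
w10 [548.4 171.9] [29.1 47.8] 991.0 bbox-mid [0.5775 0.166 ] size [0.038 0.069]
w10 [511.8 188.8] [ 10.9 126. ] 848.5 bbox-mid [0.6039 0.1125] size [0.1   0.027]
w10 [505.8  48.1] [ 10.9 134.5] 886.0 bbox-mid [0.4488 0.0953] size [0.1  0.03]
w10 [404.4  26. ] [ 56.9 143.1] 5681.0 bbox-mid [ 0.4416 -0.0059] size [0.071 0.128]
w10 [270.6  10.2] [ 17.5 120. ] 556.5 bbox-mid [ 0.4293 -0.1322] size [0.021 0.127]
```

Three views agree on the dish centre (0.602, −0.0085), with a size of 73–74 mm. Placing the puck.

```bash
python3 -m pendant '[[[0,0,0,-0.0035,0.04,0.02,0],[0,0,0,-0.0035,0.07,0.05,0],[0,0,0,-0.0035,0.078,0.09,0],[0,0,0,-0.0035,0.078,0.12,0],[0,0,0,-0.0035,0.078,0.132,0],[0,0,0,-0.0035,0.078,0.137,0],[0,0,0,-0.0035,0.078,0.139,0],[0,0,0,-0.0035,0.078,0.139,0],[0,0,0,-0.0035,0.078,0.139,0]]]'
```

```text
clock: 19.1
position: [0.6043, -0.0085, 0.0224]
tool_rot: [0.001, 0.0, 1.0, -0.0]
force: [0.1, 1.5, 0.1]
opening: 0.0339
gripper_force: 59.9
```

```bash
python3 -m pendant '[[[0,0,0,0,0,0.002,0],[0,0,0,0,0,0.0035,0],[0,0,0,0,0,0.0035,0],[0,0,0,0,0,0.0035,0]]]'
```

```text
clock: 19.5
position: [0.6039, -0.0082, 0.0182]
tool_rot: [0.0, -0.0, 1.0, -0.0]
force: [-0.7, -0.8, 6.3]
opening: 0.0338
gripper_force: 60.6
```

Seated with light contact (6 N), and the height matches. Releasing, lifting, then turning the gripper across the rod at its middle.

```bash
python3 -m pendant '[[[0,0,0,0,0,0,0.6],[0,0,0,0,0,0,0.7],[0,0,0,0,0,0,0.75],[0,0,0,0,0,0,0.75],[0,0,0,0,0,-0.03,0.75],[0,0,0,0,0,-0.08,0.75],[0,0,0,0,0,-0.13,0.75],[0,0,0,0,0,-0.16,0.75]]]'; python3 -m pendant '[[[0,0,0.14,0.02,-0.012,0,0.75],[0,0,0.28,0.05,-0.03,0,0.75],[0,0,0.42,0.08,-0.05,0,0.75],[0,0,0.56,0.11,-0.07,0,0.75],[0,0,0.7,0.14,-0.09,0,0.75],[0,0,0.84,0.165,-0.105,0,0.75],[0,0,0.98,0.183,-0.117,0,0.75],[0,0,1.12,0.183,-0.117,0,0.75],[0,0,1.26,0.183,-0.117,0,0.75],[0,0,1.395,0.183,-0.117,0,0.75],[0,0,1.395,0.183,-0.117,0,0.75],[0,0,1.395,0.183,-0.117,0,0.75]]]'; cat > seg2.py <<'E'
from h import *; import pickle
def rod(n,z=.0125):
    s,f=pickle.load(open(f"pics/{n}.pkl","rb")); T,p=tool(s)
    hsv=cv2.cvtColor(f["image"],cv2.COLOR_BGR2HSV)
    print("pose",p.round(4),"heading",np.degrees(np.arctan2(T[1,1],T[0,1])).round(2))
    return s,f,hsv
E
python3 - <<'E'
from h import *; import pickle
s,f=look('w11'); T,p=tool(s); print(p,np.degrees(np.arctan2(T[1,1],T[0,1])))
hsv=cv2.cvtColor(f["image"],cv2.COLOR_BGR2HSV)
# where should the rod middle / off-rod bench project: search nearest pixels
us,vs=np.meshgrid(np.arange(150,500,1),np.arange(60,330,1)); 
P=np.array([wpx(f,s,u,v,.0125)[:2] for u,v in zip(us.ravel(),vs.ravel())]).reshape(us.shape+(2,))
np.save("pics/P11.npy",P)
for x in (.36,.38,.40,.41,.415,.42,.425,.43,.44,.46,.48):
    i=np.unravel_index(np.argmin(((P-[x,-.125])**2).sum(-1)),us.shape); print(x,us[i],vs[i],hsv[vs[i],us[i]])
E
```

```text
clock: 20.3
position: [0.6042, -0.0082, 0.1815]
tool_rot: [0.002, -0.0, 1.0, -0.0]
force: [0.1, -0.3, -0.4]
opening: 0.064
gripper_force: 0.0
clock: 21.5
position: [0.4206, -0.1252, 0.1777]
tool_rot: [0.0, 0.641, 0.768, -0.0]
force: [-0.8, 0.3, -0.2]
opening: 0.0642
gripper_force: 0.0
[ 0.42058113 -0.12517572  0.17773209] 10.321271520643657
0.36 267 174 [ 19  92 180]
0.38 287 178 [ 19  95 175]
0.4 307 181 [ 19  86 186]
0.41 317 183 [ 20 128 146]
0.415 322 184 [ 21 122 153]
0.42 327 185 [ 20 114 155]
0.425 332 186 [ 21 116 149]
0.43 336 186 [ 20 127 147]
0.44 346 188 [ 18  96 156]
0.46 366 192 [ 18  96 157]
0.48 385 195 [ 19  95 164]
```

The rod stands out by saturation, so I'll segment it and get its axis in world coordinates.

```bash
python3 - <<'E'
from h import *; import pickle
s,f=pickle.load(open("pics/w11.pkl","rb")); hsv=cv2.cvtColor(cv2.medianBlur(f["image"],5),cv2.COLOR_BGR2HSV)
P=np.load("pics/P11.npy")
m=cv2.inRange(hsv,(17,105,90),(26,200,200))[60:330,150:500]; m=cv2.morphologyEx(m,cv2.MORPH_OPEN,np.ones((3,3)))
n,l,st,c=cv2.connectedComponentsWithStats(m)
for i in range(1,n):
    if st[i,4]>300:
        Q=P[l==i].astype(np.float32); r=cv2.minAreaRect(Q); print(st[i],"world rect",np.round(r[0],4),np.round(r[1],4),round(r[2],1))
        b=cv2.boxPoints(r); print(b.round(4).tolist())
        vx,vy,x,y=cv2.fitLine(Q,cv2.DIST_L2,0,.01,.01).ravel(); print("axis deg",np.degrees(np.arctan2(vy,vx)),x,y)
E
# cradle from three views: tacks
python3 - <<'E'
from h import *; import pickle
s,f=pickle.load(open("pics/w11.pkl","rb"))
hsv=cv2.cvtColor(f["image"],cv2.COLOR_BGR2HSV)
m=cv2.inRange(hsv,(21,140,185),(32,255,255)); n,l,st,c=cv2.connectedComponentsWithStats(m)
for i in range(1,n):
    if 4<st[i,4]<120: print(st[i,4],c[i].round(1),wpx(f,s,*c[i],.0075).round(4))
E
```

```text
[192   0  27  46 529] world rect [ 0.4295 -0.0212] [0.0242 0.045 ] 0.6
[[0.4171999990940094, 0.0012000000569969416], [0.41760000586509705, -0.043800000101327896], [0.44179999828338623, -0.04360000044107437], [0.4413999915122986, 0.00139999995008111]]
axis deg -80.049 0.42816707 -0.022475118
[ 161   53   32  148 3109] world rect [ 0.4191 -0.1321] [0.0315 0.154 ] 12.7
[[0.38679999113082886, -0.06040000170469284], [0.4207000136375427, -0.21070000529289246], [0.4514000117778778, -0.2037999927997589], [0.41749998927116394, -0.05350000038743019]]
axis deg -79.64279 0.42066807 -0.12721576
[235 157  38  40 559] world rect [ 0.5114 -0.1651] [0.0419 0.0449] 14.6
[[0.48539999127388, -0.14869999885559082], [0.4966999888420105, -0.19210000336170197], [0.5372999906539917, -0.18160000443458557], [0.5260000228881836, -0.13819999992847443]]
axis deg -7.2606726 0.51063514 -0.16903074
[297 205  27  29 495] world rect [ 0.5986 -0.2115] [0.0346 0.0389] 22.7
[[0.5751000046730042, -0.20020000636577606], [0.5900999903678894, -0.2361000031232834], [0.621999979019165, -0.22280000150203705], [0.6069999933242798, -0.18690000474452972]]
axis deg -42.020283 0.5995477 -0.21059968
[ 209  221   42   49 1324] world rect [ 0.5093 -0.2588] [0.0502 0.0728] 12.1
[[0.4771000146865845, -0.22849999368190765], [0.49230000376701355, -0.299699991941452], [0.5414999723434448, -0.2892000079154968], [0.526199996471405, -0.21799999475479126]]
axis deg -66.50895 0.51039135 -0.26180515
40 [365.   50.8] [0.4328 0.0123 0.0075]
45 [367.6  90.5] [ 0.4424 -0.0263  0.0075]
```

Rod axis is 100.4° and the gripper heading is 10.3°, with the TCP over the rod's middle (0.4205, −0.124). The cradle middle is at (0.4376, −0.007) along 104°. Lowering and gripping.

```bash
python3 -m pendant '[[[0,0,0,0,0,0.05,0.75],[0,0,0,0,0,0.1,0.75],[0,0,0,0,0,0.14,0.75],[0,0,0,0,0,0.16,0.75],[0,0,0,0,0,0.167,0.75],[0,0,0,0,0,0.167,0.75],[0,0,0,0,0,0.167,0],[0,0,0,0,0,0.167,0],[0,0,0,0,0,0.167,0],[0,0,0,0,0,0.167,0],[0,0,0,0,0,0.167,0],[0,0,0,0,0,0.167,0],[0,0,0,0,0,0.167,0]]]'
```

```text
clock: 22.85
position: [0.4212, -0.1255, 0.0119]
tool_rot: [0.001, 0.642, 0.767, 0.0]
force: [-2.2, -0.2, 15.0]
opening: 0.0197
gripper_force: 58.2
```

```bash
python3 -m pendant '[[[0,0,0,0,0,-0.02,0],[0,0,0,0,0,-0.06,0],[0,0,0,0,0,-0.1,0],[0,0,-0.02,0.03,0.01,-0.1,0],[0,0,-0.04,0.065,0.02,-0.1,0],[0,0,-0.063,0.095,0.032,-0.1,0],[0,0,-0.063,0.112,0.037,-0.1,0],[0,0,-0.063,0.112,0.037,-0.1,0],[0,0,-0.063,0.112,0.037,-0.1,0],[0,0,-0.063,0.112,0.037,-0.1,0]]]'; python3 -c "
from h import *
s,f=look('w12',130,510,0,290,1.5)
s2,g=look('sc12',180,320,150,270,4,'side')
s3,h=look('se12',200,340,150,270,4,'scene')
T,p=tool(s);print(p,np.degrees(np.arctan2(T[1,1],T[0,1])))
a=cv2.imread('pics/w12.png');b=cv2.imread('pics/se12.png')
h_=a.shape[0];b=cv2.resize(b,None,fx=.45,fy=.45)
c=np.zeros((h_,a.shape[1]+b.shape[1],3),np.uint8);c[:,:a.shape[1]]=a;c[:b.shape[0],a.shape[1]:]=b
cv2.imwrite('pics/c12.png',c[:, :800]);print(c.shape)"
```

```text
clock: 23.85
position: [0.4374, -0.0091, 0.1109]
tool_rot: [0.0, 0.618, 0.786, 0.0]
force: [0.0, 0.1, -0.4]
opening: 0.0197
gripper_force: 59.8
[ 0.43743503 -0.00907466  0.11093644] 13.661049297470157
(435, 822, 3)
```

```bash
python3 -m pendant '[[[0,0,0,0,0.0005,0.03,0],[0,0,0,0,0.0005,0.05,0],[0,0,0,0,0.0005,0.06,0],[0,0,0,0,0.0005,0.067,0],[0,0,0,0,0.0005,0.073,0],[0,0,0,0,0.0005,0.078,0],[0,0,0,0,0.0005,0.081,0],[0,0,0,0,0.0005,0.081,0],[0,0,0,0,0.0005,0.081,0]]]'
```

```text
clock: 24.9
position: [0.438, -0.0083, 0.03]
tool_rot: [0.0, 0.618, 0.786, 0.0]
force: [0.9, -0.2, -0.0]
opening: 0.0196
gripper_force: 59.8
```

No contact down to 4 mm above seating, so the rod is between the horns. Lowering the last bit.

```bash
python3 -m pendant '[[[0,0,0,0,0,0.002,0],[0,0,0,0,0,0.004,0],[0,0,0,0,0,0.0045,0],[0,0,0,0,0,0.0045,0]]]'
```

```text
clock: 25.3
position: [0.4381, -0.0084, 0.0258]
tool_rot: [0.0, 0.618, 0.786, 0.0]
force: [-3.8, 1.0, 15.5]
opening: 0.0197
gripper_force: 61.5
```

Contact comes at the expected height (25.8 mm). Releasing, lifting and checking everything in the last picture.

```bash
python3 -m pendant '[[[0,0,0,0,0,0,0.4],[0,0,0,0,0,0,0.5],[0,0,0,0,0,0,0.6],[0,0,0,0,0,0,0.6],[0,0,0,0,0,-0.02,0.6],[0,0,0,0,0,-0.06,0.6],[0,0,0,0,0,-0.11,0.6],[0,0,0,0,0,-0.16,0.6],[0,0,0,0,0,-0.2,0.6],[0,0,0,0,0,-0.25,0.6],[0,0,0,0,0,-0.25,0.6],[0,0,0,0,0,-0.25,0.6]]]'; python3 -c "
from h import *
s,f=look('w13',120,640,0,320,1.5)
s,g=look('s13',240,420,150,260,2.2,'side')
s,g=look('e13',180,360,130,240,2.2,'scene')
a=cv2.imread('pics/w13.png')
b=np.hstack([cv2.imread('pics/s13.png'),cv2.imread('pics/e13.png')])[:, :780]
a=cv2.resize(a,None,fx=.72,fy=.72); w=max(a.shape[1],b.shape[1])
pad=lambda i:cv2.copyMakeBorder(i,0,0,0,w-i.shape[1],0)
o=np.vstack([pad(a),pad(b)]);cv2.imwrite('pics/c13.png',o);print(o.shape)"
```

```text
clock: 26.5
position: [0.4383, -0.0084, 0.2758]
tool_rot: [0.001, 0.618, 0.786, 0.0]
force: [-0.2, -0.6, -1.1]
opening: 0.0516
gripper_force: 0.0
(588, 780, 3)
```

View pics/c13.png

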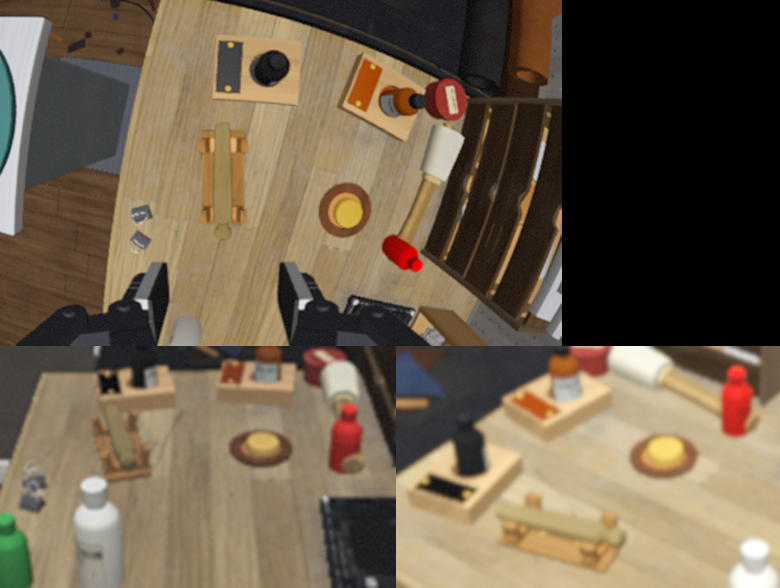

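The picture shows the black bottle in its block at (270,68), the brown one at (403,100), the puck in the dish at (348,213), and the rod in both notches from (223,122) to (223,237). One numeric check of the puck and rod offsets before handing in.

```bash
python3 - <<'E'
from h import *; import pickle
s,f=pickle.load(open("pics/w13.pkl","rb")); k=1.5*.72
m=cv2.inRange(cv2.cvtColor(f['image'],cv2.COLOR_BGR2HSV),(20,140,120),(32,255,255));n,l,st,c=cv2.connectedComponentsWithStats(m)
for i in range(1,n):
    if st[i,4]>150: print("puck?",st[i],wpx(f,s,*c[i],.0185).round(4))
for n_,u,v,z in(("dish",345,210,.0095),("rod top",222,122,.0265),("rod knob",223,237,.0265),("cradle c1",224,126,.007),("cradle c2",223,222,.007)): print(n_,wpx(f,s,120+u/k,v/k,z).round(4))
E
```

```text
puck? [429 184  27  27 564] [ 0.6014 -0.0079  0.0185]
dish [ 0.6006 -0.007   0.0095]
rod top [0.4204 0.0597 0.0265]
rod knob [ 0.4539 -0.0732  0.0265]
cradle c1 [0.4238 0.0556 0.007 ]
cradle c2 [ 0.4508 -0.0605  0.007 ]
```

```bash
python3 -c "
from rig import workorder
print(workorder.hand_in())"
```

```text
the job is handed in; nothing more can be done
None
```

The job is handed in at about 27 s of the 99 s allowed: both dye bottles stand in their own colour's bores, the puck lies flat in the dish (about 1 mm off centre by the last check), and the slicker lies in both cradle notches (about 4 mm off the middle); the glue bottle and reel were never touched, and no verdict came back.

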